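# Blank off a hose test clamp and pin it shut

### The job

Load and lock the hose test clamp. Slide the flat blanking plate along its channel until its end sticks out past the rack's edge nearest the clamp, grip it there, lift it clear and lay it flat in the clamp's pocket; then swing the steel bar all the way down so that its eye sits in the fork, and after that push the headed pin through fork and eye until its head is home against the fork. Leave the wrench, the coupling and the blue tray where they are.

Things in the scene. Friction and masses are not known exactly. Their poses are not given: they have to be found in the camera images.
- fixture: Fixed clamp: blue base plate 130 x 310 x 12 mm, steel parts. Origin on the table right under the fork's middle; +x = direction in which the pin is pushed, +z up, the bar's hinge on the -y side. Offsets below are in this frame, mm. The base plate spans x -65 to 65, y -270 to 40. Two hinge cheeks at y -190 to -230, x within 28 of 0, tops at z 75.
- fork (a point): Middle of the fork on the hole axis, at (0, 0, 54.2) mm in the fixture frame, axes as the fixture's. Two upright steel cheeks 44 mm wide in y, tops at fixture z 70, with 22 mm holes along x; near cheek x -45 to -15, far cheek x 15 to 29.
- trough (a point): Middle of the floor of the pin's guide trough, at (-102, 0, 34.5) mm in the fixture frame. The trough runs from the near cheek (x -45) to x -160, open at that end; 40 mm wide, side walls' tops at z 42.5. The pin's head rests on its floor, so most of the head stands above the walls.
- pocket (a point): Centre of the pocket's black bed, at (0, -90, 20) mm in the fixture frame, axes as the fixture's. Bed 44 (x) by 96 (y) mm, 8 mm above the base plate, so fingers can pass down at the plate's long sides. Steel lips 8 mm above the bed leave 106 mm in y and 56 mm in x; on the long sides they stand only at the corners (last 13 mm), 6 mm thick.
- bar (a joint): Swing bar angle, rad. 0 = fully down on its stop, eye in line with the fork holes; grows as the bar is raised (1.57 upright, stop at 2.0). Starts at 1.65 to 1.85, leaning a little away from the fork. Hinge axis along the fixture's x at (0, -210, 54.2) mm; stiff (about 0.5 N m): the bar stays where it is left and must be pushed all the way down.
- bar_eye (a point): Centre of the eye (22 mm hole along x) at the free end, 210 mm from the hinge axis. Steel bar, 24 mm wide in x; its straight back (top when down) lies 21 mm from the line hinge-eye and ends 231 mm from the hinge, flush with the eye block (42 x 42 mm). Down, the back is at z 75 and a rubber foot below ends about 4 mm above the plate. Upright, its end is at z 285.
- pin: Loose headed steel pin, 110 mm, 0.28 kg: shank 18 mm thick, 98 long with 10 mm tapered nose; head 36 mm diameter, 12 thick. Origin on its axis at the head's underside; +x to the nose. Starts level in the trough, axis at z 52.5 along fixture +x, nose 18 to 28 mm inside the near cheek. Seated: head on the near cheek, origin at fixture x -45, nose 24 mm beyond the far cheek. Slides lightly.
- rack: Fixed grey rack block, 78 (x) x 170 (y) x 40 mm high, with two side rails 12 mm wide and 14 mm high that form a channel 54 mm wide along y, open at both ends. Origin under its middle. Its -y end (at y -85 mm) looks towards the clamp.
- blank: Loose flat aluminium blanking plate, 50 (x) x 100 (y) x 8 mm thick, 0.2 kg, lying in the rack's channel on its floor, its top 6 mm below the rails' tops and its long axis along the channel. Origin at the centre of its underside. Either end may go to either end of the pocket.
- wrench: Bystander: steel wrench 160 mm long, lying flat. Not to be moved.
- coupling: Bystander: steel hose coupling, standing, 38 mm diameter, 68 mm high. Not to be moved.
- tray: Bystander: blue plastic tray 100 x 160 x 60 mm with steel ferrules. Not to be moved.

How it is judged:
By the outcome, as a careful person would: the job done as asked, in the order asked, and still so for the second after the job is handed in, with the robot touching nothing.
It also fails if it takes over 69 s, if anything falls off the work surface, if the arm or the gripper's body presses on something with over 40 N, if the wrist force passes 120 N, or if a joint passes its speed limit or range.

### The arm

A 6-joint arm with a two-finger parallel gripper is mounted at the origin on the work surface. World frame = base frame: x ahead of the robot, y to its left, z up, the work surface at z = 0. Lengths are in m, angles in degrees, forces in N, time in s.
With the tool pointing down it reaches from about 0.325 to 0.775 m from the base axis. Payload 5.5 kg.
Tool frame: the origin (TCP) lies at the centre of the arm's flange, where the gripper is bolted on; the fingertips stand 182 mm ahead of it and the grasp point (between the pads) lies 163 mm ahead of it; z points along the fingers, y is the line along which they close (so a half turn about z gives the same grasp; the last joint's range is limited). The gripper opens to 88 mm and grips with 3 to 60 N. Pads are 20 mm wide; open, the fingers measure 115 mm over their backs; the gripper's body (75 mm by 178 mm) begins 61 mm behind the grasp point.
Start: joints at [66.137, 5.22, 70.514, -0, 104.267, -3.249], TCP at [0.211, 0.562, 0.405] pointing down, gripper open.
Joint ranges: [-164.24, 164.24], [-49.07, 125.15], [9.68, 141.18], [-86.29, 266.29], [3.28, 154.24], [-151.56, 151.56]. Speed limits (degrees/s): [147.25, 147.25, 172.46, 180, 180, 180].

### API

Orientations are given as [roll, pitch, yaw] about the fixed x, y, z axes, in that order (R = Rz(yaw) Ry(pitch) Rx(roll)).
In Python, from station import r gives the robot as it stands. Calls block until the motion is done:
- r.reach(position, orientation): joint-space move of the TCP to a pose.
- r.servo_line(position, rotation=None, speed=0.15): straight line of the TCP; rotation=None keeps the orientation; speed is the mean speed in m/s.
- r.move_joints(angles): joint-space move.
- r.let_go() and r.grab(squeeze=None): open the fingers fully, or close them until they stop; squeeze is the grip in N (None keeps the last).
- r.wait(seconds).
- r.inverse_kinematics(position, orientation): joint angles nearest the present ones, or None.
- r.sense(): the state.
- r.snapshot(name): name is "side" or "top" or "wrist"; returns a dict with "frame" (400x640x3 uint8, red, green, blue), "fx", "fy", "cx", "cy" (pixels), "R" (3x3) and "t" (3): a world point X has camera coordinates R X + t. Camera axes: x right, y down, z forward; pixel columns grow to the right and rows downward; lengths in m; the calibration is good to about 2 mm. A picture is of the moment at which its call begins. There is no depth.
A pose or a line that the arm cannot do raises r.IKError and nothing moves.
- r.hand_in(): hands the job in; it is judged then, once.
The state is a dict: "clock": time; "joints": joint angles; "joint_vel": joint speeds; "joint_torque": joint torques, N m; "tcp_pos": TCP position; "orientation": TCP orientation; "contact_force": force on the tool from outside, world axes, zero at the start; "torque": the same for the moment, N m; "opening": finger opening in m; "gripper_force": force on a finger pad.
Only numpy, scipy, OpenCV 4.12 (cv2) and the standard library are available. Lean on these libraries where they do the work, as an engineer would, in place of code of your own. Each camera call takes 0.05 s, during which the arm holds its last target. There are 200 camera calls.

## Working session

There is one attempt and no reset: what is moved stays moved. The work goes in short steps, each a Python script; the robot and the scene stay as the last script left them, time stands still between calls to the robot, and variables do not carry over. Pictures are saved under pics/ and viewed, at most 12 in all, crops included, and the job is handed in when it is done.

```bash
mkdir -p pics; ls
python3 - <<'E'
from station import r
import cv2,json,numpy as np
for n in("top","side"):
    s=r.snapshot(n); cv2.imwrite(f"pics/{n}0.png",s["frame"][:,:,::-1])
    print(n,s["fx"],s["fy"],s["cx"],s["cy"],np.round(s["R"],4).tolist(),np.round(s["t"],4).tolist())
print(r.sense())
E
```

```text
pics
station.py
top 387.6918034107414 387.6918034107414 325.3176552884559 203.44384716931918 [[-0.003, -0.9999, 0.0099], [-0.9948, 0.002, -0.102], [0.1019, -0.0102, -0.9947]] [0.0017, 0.5862, 1.1095]
side 369.8003835659044 369.8003835659044 323.32460874489425 202.8847694822073 [[0.9361, -0.3514, 0.0152], [-0.2358, -0.6591, -0.7141], [0.261, 0.6649, -0.6998]] [-0.5473, 0.2085, 0.7576]
{'clock': 0.1, 'joints': array([ 6.61359229e+01,  5.25857329e+00,  7.05731819e+01,  3.97720094e-04,
        1.04265434e+02, -3.24845547e+00]), 'joint_vel': array([-0.08504537, -0.00668089, -0.2064488 ,  0.07804145,  0.03156499,
       -0.01005594]), 'joint_torque': array([ 1.33626494e-03, -4.47855198e+01, -4.07568669e+01,  6.99483929e-02,
        2.84312357e-02, -1.16456395e-04]), 'tcp_pos': array([0.21128033, 0.56163232, 0.40363971]), 'orientation': array([-1.79902988e+02, -5.89232982e-03,  1.59384471e+02]), 'contact_force': array([-0.27468622, -0.39482729,  0.35045644]), 'torque': array([-3.99459662e-02,  6.47579909e-05,  2.51659188e-02]), 'gripper_force': 0.0, 'opening': 0.08770918227929221}
```

View pics/top0.png

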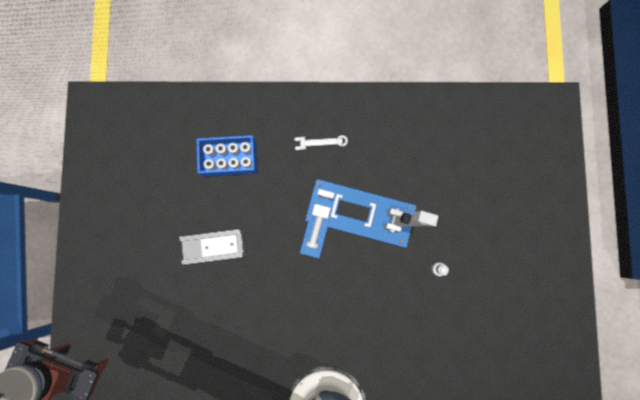

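View pics/side0.png

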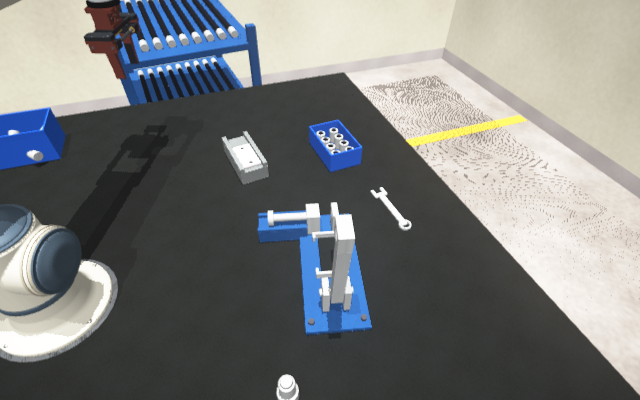

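Top view: rack spans about (180,250)–(243,240), with the plate at 200–237. The fork is near (320,211), the hinge near (400,218) and the trough end near (312,255). The side view confirms the bar is upright and the pin head is on the robot side. Next I'll take wrist views.

```bash
cat > h.py <<'E'
from station import r
import numpy as np,cv2,pickle
from scipy.optimize import least_squares
def snap(n,tag):
    s=r.snapshot(n); cv2.imwrite(f"pics/{tag}.png",s["frame"][:,:,::-1]); pickle.dump(s,open(f"pics/{tag}.pkl","wb")); return s
def load(tag): return pickle.load(open(f"pics/{tag}.pkl","rb"))
def proj(s,X):
    c=np.atleast_2d(X)@np.array(s["R"]).T+s["t"]; return np.c_[s["fx"]*c[:,0]/c[:,2]+s["cx"],s["fy"]*c[:,1]/c[:,2]+s["cy"]]
def onplane(s,uv,z):
    R=np.array(s["R"]);C=-R.T@s["t"];d=R.T@[(uv[0]-s["cx"])/s["fx"],(uv[1]-s["cy"])/s["fy"],1]
    return C+d*(z-C[2])/d[2]
def place(p,X): # p=[x,y,z,yaw rad]
    c,s=np.cos(p[3]),np.sin(p[3]); X=np.atleast_2d(X)
    return X@np.array([[c,-s,0],[s,c,0],[0,0,1]]).T+p[:3]
def fitpose(obs,p0):  # obs: list of (snap, model pts, pixels)
    f=lambda p:np.concatenate([(proj(s,place(p,M))-np.array(U)).ravel() for s,M,U in obs])
    q=least_squares(f,p0,loss="soft_l1"); return q.x,f(q.x).reshape(-1,2)
E
python3 - <<'E'
from h import *
s=snap("top","t1"); snap("side","s1")
for uv,z in [((212,247),.05),((243,240),.05),((320,211),.07),((400,218),.07),((312,255),.03),((355,212),.02)]: print(uv,onplane(s,uv,z).round(3))
def go(x,y,z,yaw):
    r.reach([x,y,z],[180,0,yaw]); print(r.sense()["clock"],r.sense()["joints"].round(1))
rk=onplane(s,(222,245),.05); pk=onplane(s,(335,215),.05)
a=[]
try:
    go(rk[0]-.05,rk[1],.42,100); a.append(snap("wrist","w1"))
    go(rk[0]-.05,rk[1]-.08,.42,100); a.append(snap("wrist","w2"))
    go(pk[0]-.06,pk[1]+.04,.5,100); a.append(snap("wrist","w3"))
    go(pk[0]-.02,pk[1]-.04,.52,100); a.append(snap("wrist","w4"))
except r.IKError as e: print("IK",e)
for s in a: print((-np.array(s["R"]).T@s["t"]).round(3),np.round(s["R"],2).tolist(),s["fx"])
import numpy as np,cv2
cv2.imwrite("pics/m1.png",cv2.resize(np.vstack([np.hstack([x["frame"] for x in a[:2]]),np.hstack([x["frame"] for x in a[2:]])])[:,:,::-1],(800,500)))
E
```

```text
(212, 247) [0.46  0.323 0.05 ]
(243, 240) [0.48  0.236 0.05 ]
(320, 211) [0.561 0.016 0.07 ]
(400, 218) [ 0.54  -0.211  0.07 ]
(312, 255) [0.436 0.039 0.03 ]
(355, 212) [ 0.562 -0.088  0.02 ]
1.475 [ 31.6  -8.4  82.4   0.  106.1  21.5]
1.9417 [ 23.2 -14.9  87.9   0.  106.9  13.2]
2.9083 [ -2.4  -9.1  74.8   0.  114.4 -12.4]
3.4167 [-10.8  -1.6  65.7   0.  116.  -20.8]
[0.403 0.366 0.4  ] [[0.98, 0.18, -0.0], [0.17, -0.95, 0.26], [0.04, -0.26, -0.97]] 351.5391466099055
[0.403 0.286 0.4  ] [[0.98, 0.17, -0.0], [0.17, -0.95, 0.26], [0.05, -0.26, -0.97]] 351.5391466099055
[0.478 0.084 0.479] [[0.98, 0.18, -0.0], [0.17, -0.95, 0.26], [0.04, -0.26, -0.97]] 351.5391466099055
[0.518 0.004 0.499] [[0.98, 0.17, -0.0], [0.17, -0.95, 0.26], [0.04, -0.26, -0.97]] 351.5391466099055
```

View pics/m1.png

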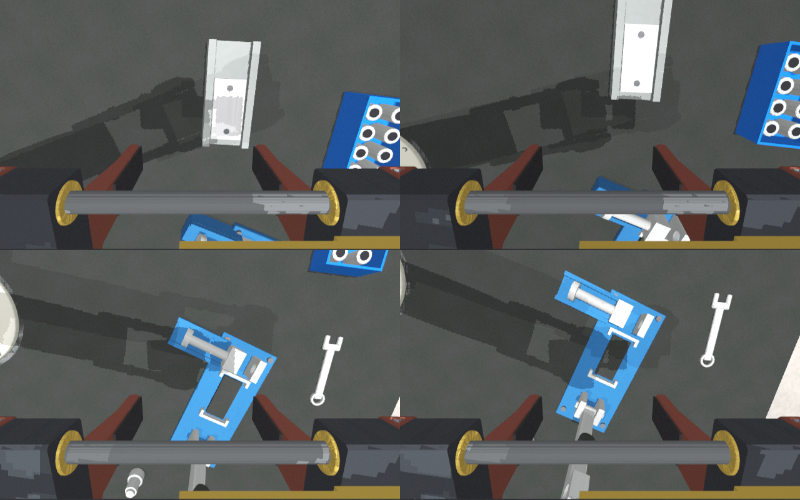

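Wrist views: the rack and plate are clear in w1 and w2, and the clamp base, pocket, pin and hinge in w3 and w4. I'll enlarge them to pick corners.

Run:
```python
from h import *
def crop(t,x0,y0,x1,y1,k): return cv2.resize(load(t)["frame"][y0:y1,x0:x1],None,fx=k,fy=k,interpolation=cv2.INTER_CUBIC)
def mont(a,b,n):
    h=max(a.shape[0],b.shape[0]); c=np.zeros((h,a.shape[1]+b.shape[1]+4,3),np.uint8)
    c[:a.shape[0],:a.shape[1]]=a; c[:b.shape[0],-b.shape[1]:]=b; print(c.shape,b.shape); cv2.imwrite(n,c[:,:,::-1])
mont(crop("w1",310,50,440,250,3),crop("w2",320,0,450,180,3),"pics/c1.png")
mont(crop("w4",230,20,450,290,2.2),crop("w3",260,100,440,300,1.7),"pics/c2.png")
```

```text
(600, 784, 3) (540, 390, 3)
(594, 794, 3) (340, 306, 3)
```

View pics/c1.png

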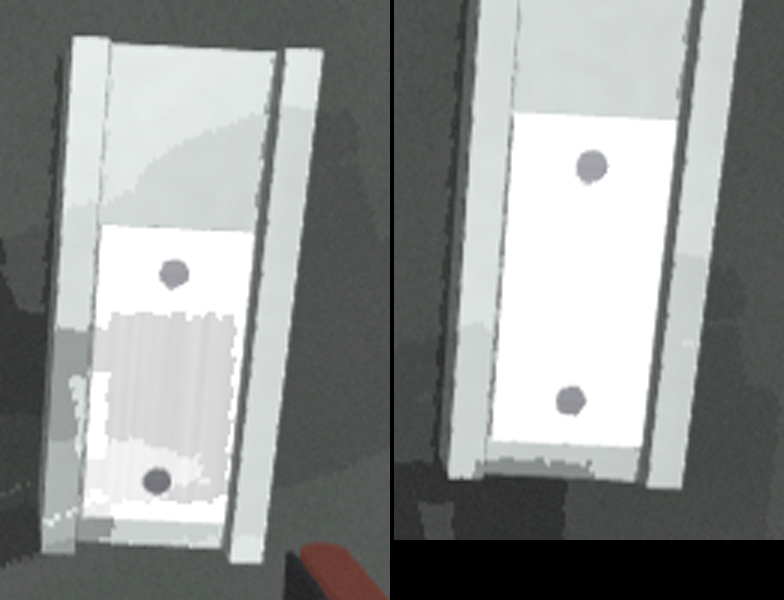

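View pics/c2.png

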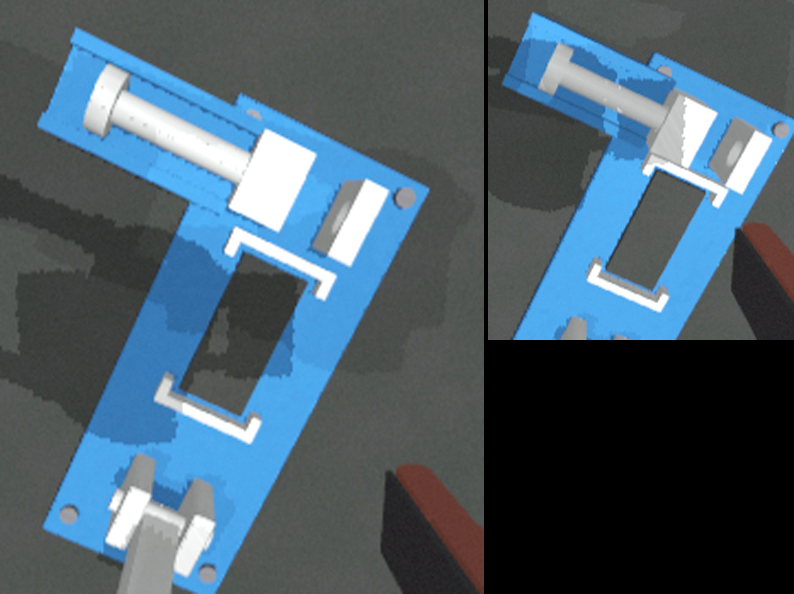

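Corners picked in both crops: rack rails and plate in w1 and w2; base, fork cheeks and bed in w3 and w4. The pin lies straight in the trough. Now I'll fit the poses, with height free.

```bash
cat > fit.py <<'E'
from h import *
def U(a,x0,y0,k,ox=0): a=np.array(a,float); return np.c_[(a[:,0]-ox+.5)/k-.5+x0,(a[:,1]+.5)/k-.5+y0]
w1,w2,w3,w4=[load(t) for t in("w1","w2","w3","w4")]
m=lambda a:np.array(a,float)/1000
rt=m([(-39,85,0),(-27,85,0),(27,85,0),(39,85,0)]);rb=rt*[1,-1,1]
c1=lambda a:U(a,310,50,3); c2=lambda a:U(a,320,0,3,394)
rack,e=fitpose([(w1,np.r_[rt,rb],c1([(73,37),(110,42),(285,48),(322,50),(42,553),(76,555),(229,562),(262,563)])),
 (w2,rb,c2([(449,480),(484,478),(648,488),(682,489)]))],[.47,.3,.05,.19])
print("rack(rail top)",rack[:3].round(4),np.degrees(rack[3]),e.round(1).tolist())
pl=m([(-25,50,0),(25,50,0),(-25,-50,0),(25,-50,0)])
pla,e2=fitpose([(w1,pl,c1([(103,225),(252,233),(82,515),(225,521)])),(w2,pl,c2([(514,114),(677,121),(492,440),(642,447)]))],[.47,.28,.05,.19])
print("plate(top)",pla[:3].round(4),np.degrees(pla[3]),e2.round(1).tolist())
nc=[(-45,22,70),(-15,22,70),(-15,-22,70),(-45,-22,70),(15,22,70),(29,22,70),(29,-22,70),(15,-22,70),(-22,-42,20),(22,-42,20),(22,-138,20),(-22,-138,20),(65,40,12),(-65,40,12)]
fx,e3=fitpose([(w4,m(nc+[(-65,-270,12)]),U([(264,129),(316,155),(282,231),(229,205),(364,178),(388,190),(351,266),(327,256),(242,250),(307,281),(243,415),(180,388),(428,188),(238,95),(44,528)],230,20,2.2)),
 (w3,m(nc),U([(678,92),(718,110),(690,167),(651,145),(755,120),(771,133),(743,193),(722,185),(657,172),(706,192),(656,293),(606,266),(791,120),(655,53)],260,100,1.7,488))],[.56,.016,0,-.27])
print("fixture",fx[:3].round(4),np.degrees(fx[3]),e3.round(1).tolist())
pickle.dump((rack,pla,fx),open("poses.pkl","wb"))
E
python3 fit.py
```

```text
rack(rail top) [0.4619 0.3268 0.0515] 7.337035700886119 [[-0.4, 0.2], [0.2, -0.8], [-0.3, 0.2], [0.2, 0.2], [-0.0, -0.0], [0.0, -0.1], [0.0, -0.1], [0.3, 0.1], [-0.1, -0.5], [0.2, 0.7], [-0.5, -0.1], [0.2, 0.2]]
plate(top) [0.4643 0.3052 0.0471] 7.5513190108282275 [[-0.5, 0.4], [0.6, 0.0], [0.3, 0.1], [-0.2, 0.1], [0.2, -0.1], [-0.3, 0.1], [-0.0, -0.3], [-0.2, -0.4]]
fixture [ 0.5905  0.0065 -0.0045] -14.679532790485768 [[0.5, 0.3], [-0.3, -0.3], [-1.4, -0.2], [0.2, 0.9], [0.4, 0.3], [-0.1, -0.1], [-0.5, -0.8], [0.2, -1.1], [1.5, 0.5], [0.8, 0.1], [-0.5, 0.1], [0.2, -0.0], [1.0, -0.3], [0.6, -1.0], [0.3, -0.1], [-0.0, 0.9], [-1.0, 0.8], [-1.6, -0.2], [-0.8, 2.7], [-0.6, 5.4], [0.2, 2.5], [-1.0, -1.0], [1.3, -0.9], [0.4, -1.8], [0.1, -0.6], [-1.6, -2.3], [0.3, 1.8], [5.2, 0.3], [-0.4, -1.0]]
```

```bash
sed -i 's/^def fitpose(obs,p0):.*/def fitpose(obs,p0,z=None):/; s/^    f=lambda p:np.conc/    g=lambda p:p if z is None else np.r_[p[:2],z,p[3]]\n    f=lambda p:np.conc/; s/place(p,M))-np.array(U)/place(g(p),M))-np.array(U)/; s/q=least_squares(f,p0,loss="soft_l1"); return q.x,/q=least_squares(f,p0,loss="soft_l1",f_scale=.4); return g(q.x),/' h.py
sed -i 's/,\[.47,.3,.05,.19\])/,[.47,.3,.05,.19],.054)/; s/,\[.47,.28,.05,.19\])/,[.47,.28,.05,.19],.048)/; s/,\[.56,.016,0,-.27\])/,[.56,.016,0,-.27],0)/; s/,e3.*$/,np.abs(e3).mean())/;s/,e2.round.*$/)/;s/,e.round.*$/)/' fit.py
cat >> h.py <<'E'
TIP=.182
def tool(p,xyz,dyaw=90): # fixture/rack mm -> TCP pose with fingertips there
    P=place(np.r_[p[:2],0,p[3]],np.array(xyz,float)/1000)[0]+[0,0,TIP]; return P,[180,0,np.degrees(p[3])+dyaw]
def st(m=""):
    s=r.sense(); print(m,round(s["clock"],2),s["tcp_pos"].round(4),"F",s["contact_force"].round(1),"open",round(s["opening"],4),"gf",round(s["gripper_force"],1)); return s
E
python3 fit.py
python3 - <<'E'
from h import *
rack,pla,fx=pickle.load(open("poses.pkl","rb"))
c,s=np.cos(rack[3]),np.sin(rack[3]); d=pla[:2]-rack[:2]; y=1000*(-s*d[0]+c*d[1]); print("plate in rack",1000*(c*d[0]+s*d[1]),y)
P,o=tool(rack,(0,y+50+25,130)); r.reach(P,o); r.grab(10); st("above")
r.servo_line(tool(rack,(0,y+50+25,43.5))[0],speed=.15); st("down")
r.servo_line(tool(rack,(0,y+50+8,43.5))[0],speed=.08); st("touch")
r.servo_line(tool(rack,(0,-20,43.5))[0],speed=.08); st("pushed")
r.servo_line(tool(rack,(0,-15,43.5))[0],speed=.1)
r.servo_line(tool(rack,(0,-15,130))[0],speed=.25); 
P,o=tool(rack,(-20,-95,200)); r.reach(P,o); r.let_go(); snap("wrist","w5"); st("look")
E
```

```text
File "fit.py", line 14
    fx,np.abs(e3).mean())
                        ^
SyntaxError: unmatched ')'
```

```bash
python3 - <<'E'
L=open("fit.py").read().split("\n")
i=[k for k,l in enumerate(L) if l.startswith("fx,np.abs")][0]
L[i]="fx,e3=fitpose([(w4,m(nc+[(-65,-270,12)]),U([(264,129),(316,155),(282,231),(229,205),(364,178),(388,190),(351,266),(327,256),(242,250),(307,281),(243,415),(180,388),(428,188),(238,95),(44,528)],230,20,2.2)),"
open("fit.py","w").write("\n".join(L))
E
cat > slide.py <<'E'
from h import *
rack,pla,fx=pickle.load(open("poses.pkl","rb"))
c,s=np.cos(rack[3]),np.sin(rack[3]); d=pla[:2]-rack[:2]; y=1000*(-s*d[0]+c*d[1]); print("plate in rack",1000*(c*d[0]+s*d[1]),y)
P,o=tool(rack,(0,y+50+25,130)); r.reach(P,o); r.grab(10); st("above")
r.servo_line(tool(rack,(0,y+50+25,43.5))[0],speed=.15); st("down")
r.servo_line(tool(rack,(0,y+50+8,43.5))[0],speed=.08); st("touch")
r.servo_line(tool(rack,(0,-20,43.5))[0],speed=.08); st("pushed")
r.servo_line(tool(rack,(0,-15,43.5))[0],speed=.1)
r.servo_line(tool(rack,(0,-15,130))[0],speed=.25); 
P,o=tool(rack,(-20,-95,200)); r.reach(P,o); r.let_go(); snap("wrist","w5"); st("look")
E
python3 fit.py && sed -n 14,20p fit.py | cut -c1-60 && python3 slide.py
```

```text
rack(rail top) [0.4614 0.327  0.054 ] 7.339488891071879
plate(top) [0.4642 0.3052 0.048 ] 7.559163582394644
fixture [0.5897 0.0068 0.    ] -14.59190591160946 0.9703353312578767
fx,e3=fitpose([(w4,m(nc+[(-65,-270,12)]),U([(264,129),(316,1
 (w3,m(nc),U([(678,92),(718,110),(690,167),(651,145),(755,12
print("fixture",fx[:3].round(4),np.degrees(fx[3]),np.abs(e3)
pickle.dump((rack,pla,fx),open("poses.pkl","wb"))
plate in rack -0.06521382142177755 -21.991019877093738
above 6.62 [0.4546 0.3796 0.312 ] F [-0.4 -0.1 -0.1] open 0.001 gf 0.0
down 7.35 [0.4547 0.3797 0.2257] F [-0.3 -0.3  1.1] open 0.0006 gf 0.0
touch 7.71 [0.4571 0.3621 0.226 ] F [-0.1  0.3  0.3] open 0.0007 gf 0.0
pushed 8.56 [0.464  0.307  0.2253] F [ 0.9 -0.5  1. ] open 0.0004 gf 0.0
look 11.24 [0.4537 0.2303 0.382 ] F [ 0.6  0.3 -0.3] open 0.088 gf 0.0
```

Run:
```python
from h import *
rack,pla,fx=pickle.load(open("poses.pkl","rb"))
r.servo_line(tool(fx,(-20,-110,260))[0],rotation=tool(fx,(0,0,0))[1],speed=.35)
snap("wrist","w6"); st()
a,b=load("w5"),load("w6")
m=lambda q:np.array(q,float)/1000
def draw(s,p,pts,col):
    I=s["frame"]
    for u in proj(s,place(p,m(pts))): print(u.round(1).tolist(),end=" "); 
    print()
a["frame"]=a["frame"].copy();b["frame"]=b["frame"].copy()
rp=rack.copy();rp[2]=.0
draw(a,rp,[(-39,-85,54),(-27,-85,54),(27,-85,54),(39,-85,54),(-25,-130,48),(25,-130,48),(-25,-30,48),(25,-30,48)],0)
draw(b,fx,[(-45,22,70),(-15,22,70),(-15,-22,70),(-45,-22,70),(15,22,70),(29,22,70),(29,-22,70),(15,-22,70),(-22,-42,20),(22,-42,20),(22,-138,20),(-22,-138,20),(65,40,12),(-65,40,12)],0)
cv2.imwrite("pics/m2.png",cv2.resize(np.hstack([a["frame"][:,:],b["frame"][:,:]])[:,:,::-1],(800,250)))
```

```text
12.42 [ 0.5425 -0.0932  0.4418] F [0.6 1.  0.3] open 0.0879 gf 0.0
[294.7, 175.6] [308.2, 175.6] [368.8, 175.6] [382.3, 175.6] [310.7, 221.4] [363.9, 221.4] [310.3, 111.9] [368.0, 111.9] 
[290.1, 37.1] [322.7, 37.2] [322.4, 87.2] [290.9, 87.2] [355.2, 37.2] [370.4, 37.3] [368.5, 87.3] [353.8, 87.3] [315.1, 108.2] [354.9, 108.3] [352.4, 192.5] [315.0, 192.4] [396.8, 29.0] [275.0, 28.8]
```

View pics/m2.png

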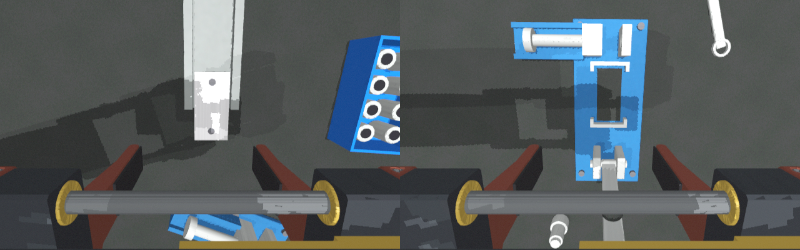

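The plate sticks out past the rack edge as intended, with its end at about (210,140) in the montage. The pocket is clear in the right view. I'll zoom in on both for precise values.

Run:
```python
from h import *
def crop(t,x0,y0,x1,y1,k): return cv2.resize(load(t)["frame"][y0:y1,x0:x1],None,fx=k,fy=k,interpolation=cv2.INTER_CUBIC)
c=np.zeros((600,800,3),np.uint8)
c[:600,:480]=crop("w6",260,20,420,220,3); c[:480,485:800]=crop("w5",287,80,392,240,3)
cv2.imwrite("pics/c3.png",c[:,:,::-1])
```

```text
(no output)
```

View pics/c3.png

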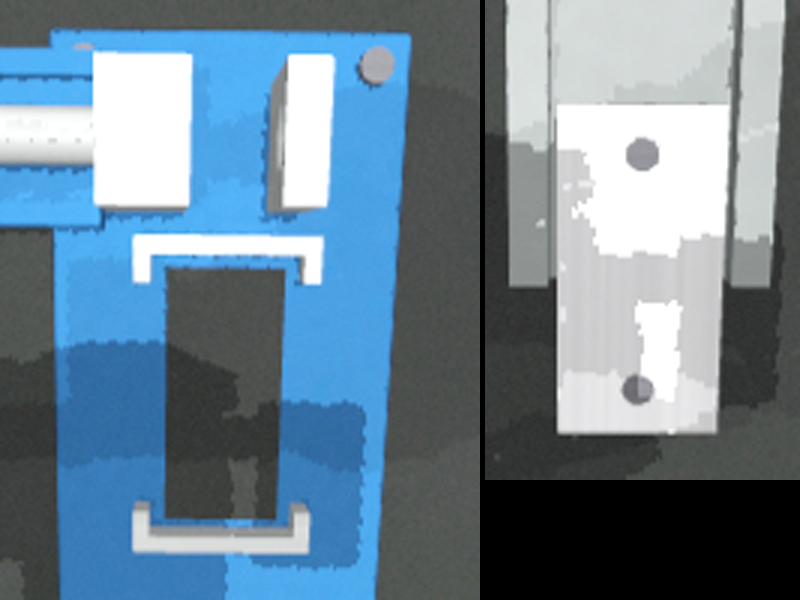

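Every w6 feature matches the fit to about 0.5 px. The plate stands about 2.5 mm further out than predicted. Next: grip, lift and lower.

```bash
cat > pick.py <<'E'
from fit import *
w5,w6=load("w5"),load("w6")
nc2=nc+[(-28,-37,28),(28,-37,28)]
fx,e=fitpose([(w6,m(nc2),U([(93,52),(192,54),(189,208),(94,207),(288,55),(334,56),(327,208),(283,208),(165,267),(285,269),(277,520),(165,519),(411,35),(51,31),(151,257),(304,258)],260,20,3))],fx,0.)
print("fx",fx,np.degrees(fx[3]),np.abs(e).mean())
p2,e=fitpose([(w5,pl,U([(557,104),(730,104),(557,434),(718,434)],287,80,3,485))],rack,.048); print(np.degrees(p2[3]),np.abs(e).max())
c,s=np.cos(rack[3]),np.sin(rack[3]); d=p2[:2]-rack[:2]; y=1000*(-s*d[0]+c*d[1]); x=1000*(c*d[0]+s*d[1]); print("plate in rack",x,y)
g=-103.; dy=g-y
pickle.dump((rack,p2,fx),open("poses.pkl","wb"))
P,o=tool(rack,(x,g,110)); r.reach(P,o); st("above")
r.servo_line(tool(rack,(x,g,36))[0],speed=.12); st("down")
r.grab(45); st("grip")
r.servo_line(tool(rack,(x,g,130))[0],speed=.15); st("lift")
P,o=tool(fx,(0,-90+dy,130)); r.servo_line(P,rotation=o,speed=.25); st("over")
r.servo_line(tool(fx,(0,-90+dy,40))[0],speed=.15); r.wait(.1); st("low"); snap("wrist","w7"); snap("side","s7"); snap("top","t7")
print(dy)
E
python3 pick.py
python3 - <<'E'
import sys; sys.path.insert(0,".")
import os; os.chdir(".")
from h import *
c=np.zeros((600,800,3),np.uint8)
s,t,w=[load(k)["frame"] for k in("s7","t7","w7")]
c[:300,:400]=cv2.resize(s[190:340,250:450],(400,300)); c[:300,400:]=cv2.resize(t[160:280,290:450],(400,300)); c[300:550,:400]=cv2.resize(w,(400,250))
cv2.imwrite("pics/c4.png",c[:,:,::-1])
E
```

```text
rack(rail top) [0.4614 0.327  0.054 ] 7.339488891071879
plate(top) [0.4642 0.3052 0.048 ] 7.559163582394644
fixture [0.5897 0.0068 0.    ] -14.59190591160946 0.9703353312578767
fx [ 0.5898011   0.00561061  0.         -0.26153738] -14.984988112278536 0.44022284947519075
7.3007682971192445 0.5964092137598414
plate in rack 0.28646194143004505 -82.38676363999117
above 13.77 [0.4753 0.2245 0.2928] F [0.2 0.2 0.8] open 0.0878 gf 0.0
down 14.53 [0.4752 0.2248 0.2188] F [-1.3 -0.4  0.3] open 0.0876 gf 0.0
grip 15.22 [0.4749 0.2249 0.2181] F [ 0.4  0.2 -0.1] open 0.0499 gf 45.0
lift 15.99 [0.4747 0.2248 0.3107] F [-0.2  0.3 -2.5] open 0.0491 gf 45.0
over 17.49 [ 0.5611 -0.1003  0.312 ] F [-0.3 -0.2 -1.6] open 0.0499 gf 45.0
low 18.34 [ 0.5617 -0.1013  0.2239] F [ 0.   0.2 -1.8] open 0.0496 gf 45.0
-20.613236360008827
```

View pics/c4.png

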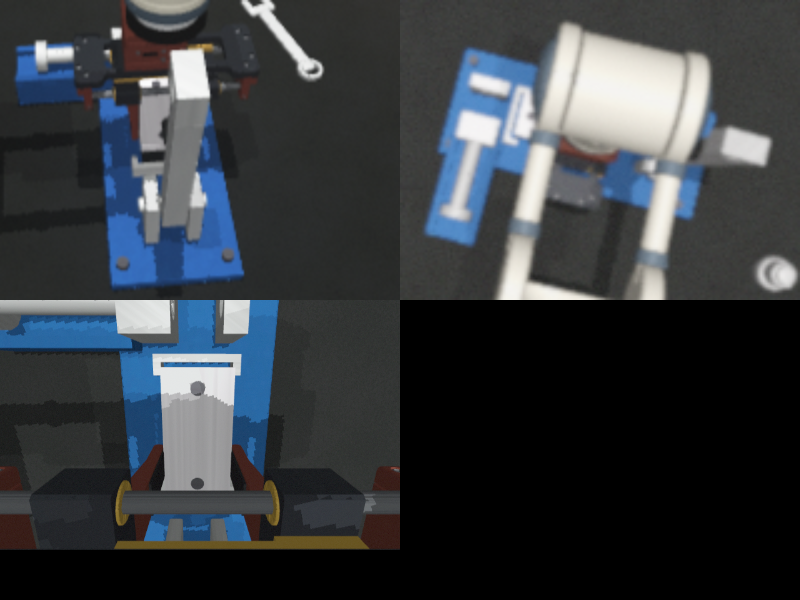

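The plate is level in the gripper and lined up between the lips. The fork-end lip inner edges are at montage x 161–233, the same as the plate's. Lowering with a force check.

```bash
cat > lower.py <<'E'
from h import *
rack,p2,fx=pickle.load(open("poses.pkl","rb")); dy=-20.61
s=load("w7"); print(proj(s,place(fx,np.array([(-25,-40,52),(25,-40,52),(-28,-37,28),(28,-37,28)])/1000)).round(1).tolist())
for z in (26,22,19,17,16):
    r.servo_line(tool(fx,(0,-90+dy,z))[0],speed=.05); f=st(z)["contact_force"]
    if f[2]>5 or np.hypot(*f[:2])>8: break
E
python3 lower.py
```

```text
[[254.3, 106.5], [374.2, 106.5], [256.1, 99.6], [372.6, 99.7]]
26 18.93 [ 0.561  -0.1012  0.2072] F [-0.1 -0.2 -2.7] open 0.0494 gf 45.0
22 19.18 [ 0.5611 -0.1012  0.2037] F [ 0.3 -0.3 -2. ] open 0.0494 gf 45.0
19 19.43 [ 0.5611 -0.1012  0.2008] F [-0.5 -0.4 -2.4] open 0.0496 gf 45.0
17 19.68 [ 0.5612 -0.1012  0.1988] F [ 0.5  0.2 -1.8] open 0.0493 gf 45.0
16 19.93 [ 0.5613 -0.1012  0.1982] F [ 0.9 -0.7 -1.2] open 0.0494 gf 45.0
```

Run:
```python
from h import *
rack,p2,fx=pickle.load(open("poses.pkl","rb")); dy=-20.61
r.servo_line(tool(fx,(0,-90+dy,15.2))[0],speed=.03); st()
r.let_go(); st("open")
r.servo_line(tool(fx,(0,-90+dy,260))[0],speed=.25)
s=snap("wrist","w8"); st("up"); b=snap("side","s8")
print(proj(s,place(fx,np.array([(-25,-40,28),(25,-40,28),(25,-140,28),(-25,-140,28)])/1000)).round(1).tolist())
c=np.zeros((500,800,3),np.uint8)
c[:500,:400]=cv2.resize(s["frame"][20:220,260:420],(400,500)); c[:400,400:]=cv2.resize(b["frame"][180:340,270:430],(400,400))
cv2.imwrite("pics/c5.png",c[:,:,::-1])
```

```text
20.18 [ 0.5613 -0.1012  0.1981] F [-3.5  0.1  4.8] open 0.0498 gf 45.0
open 20.93 [ 0.5612 -0.1012  0.1972] F [ 0.2 -0.5  0. ] open 0.0878 gf 0.0
up 22.12 [ 0.5613 -0.1013  0.4399] F [ 0.7  0.1 -0.5] open 0.0878 gf 0.0
[[293.9, 104.6], [340.3, 104.7], [338.7, 194.6], [295.3, 194.5]]
```

View pics/c5.png

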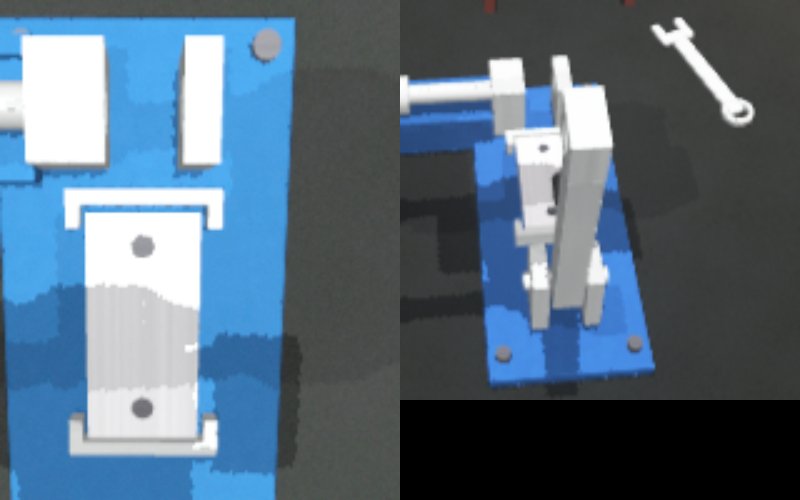

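The plate lies flat inside all four lips, at crop (85–200, 212–440). Now for the bar.

```bash
cat > bar.py <<'E'
from h import *
rack,p2,fx=pickle.load(open("poses.pkl","rb"))
T=lambda y,z:tool(fx,(0,y,z))[0]
r.servo_line(T(-120,325),speed=.25); r.grab(10)
r.servo_line(T(-340,325),speed=.3); st("behind")
r.servo_line(T(-340,245),speed=.25); st("down")
r.servo_line(T(-241,253),speed=.15); st("90")
d=200
for th in np.radians([78,66,54,42,30,18,8,3,0]):
    y=-210+d*np.cos(th)-21*np.sin(th)-10; z=54.2+d*np.sin(th)+21*np.cos(th)
    r.servo_line(T(y,z),speed=.15); f=st(round(np.degrees(th)))["contact_force"]
    if np.linalg.norm(f)>50: raise SystemExit("force")
E
python3 bar.py
```

```text
behind 24.81 [ 0.5022 -0.3219  0.5072] F [-0.4  0.2  0.2] open 0.0005 gf 0.0
down 25.27 [ 0.5023 -0.3214  0.4276] F [-0.2  0.7 -0.1] open 0.0005 gf 0.0
90 26.08 [ 0.5275 -0.2273  0.4351] F [0.2 0.9 0.2] open 0.0005 gf 0.0
78 26.52 [ 0.5384 -0.1868  0.4359] F [0.5 0.  0.7] open 0.0005 gf 0.0
66 26.95 [ 0.5489 -0.1471  0.4273] F [-0.5 -0.6  0.6] open 0.0002 gf 0.0
54 27.38 [ 0.5589 -0.1099  0.4103] F [-0.5  0.1  0.1] open 0.0003 gf 0.0
42 27.82 [ 0.5677 -0.077   0.3855] F [-0.4 -0.5  0.5] open 0.0008 gf 0.0
30 28.25 [ 0.5749 -0.0497  0.3541] F [0.4 0.5 0.2] open 0.0006 gf 0.0
18 28.68 [ 0.5804 -0.0296  0.3181] F [-0.2 -1.1  0.3] open 0.0001 gf 0.0
8 29.07 [ 0.5833 -0.0186  0.2849] F [-0.  -0.5  0.8] open 0.0002 gf 0.0
3 29.33 [ 0.5841 -0.0152  0.2676] F [ 0.5  0.7 -0.5] open 0.0008 gf 0.0
0 29.58 [ 0.5847 -0.0139  0.2578] F [ 0.2 -1.  -0.4] open 0.0006 gf 0.0
```

Run:
```python
from h import *
rack,p2,fx=pickle.load(open("poses.pkl","rb"))
for z in (74,73,72):
    r.servo_line(tool(fx,(0,-20,z))[0],speed=.05); f=st(z)["contact_force"]
    if f[2]>12: break
s=snap("side","s9"); cv2.imwrite("pics/c6.png",cv2.resize(s["frame"][170:350,220:460],(800,600))[:,:,::-1])
```

```text
74 29.83 [ 0.5846 -0.0138  0.2575] F [-1.8 -0.2  5. ] open 0.0008 gf 2.6
73 30.08 [ 0.5846 -0.0138  0.2574] F [-4.4 -0.5  8.9] open 0.0006 gf 4.5
72 30.33 [ 0.5845 -0.0138  0.2574] F [-5.8  1.1 12.9] open 0.0005 gf 6.5
```

View pics/c6.png

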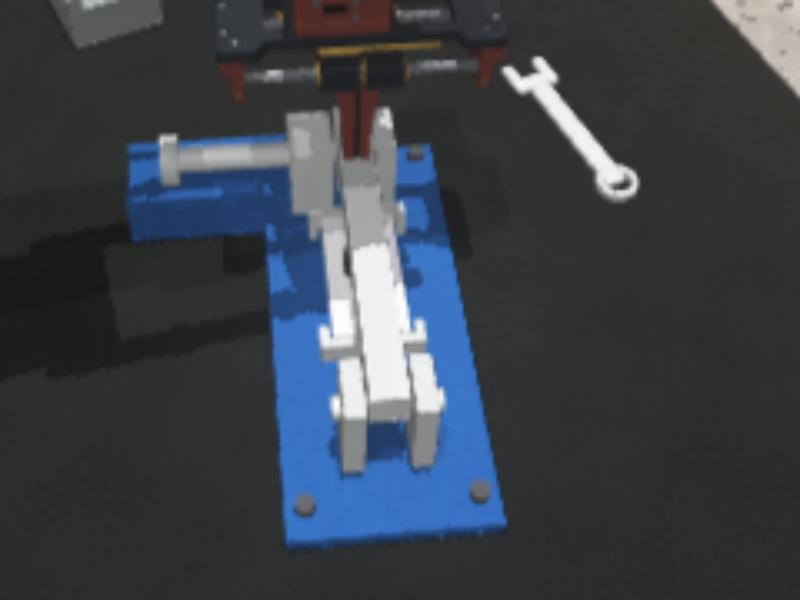

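Pressing at 13 N gives no further motion and the tip is at z 75.4 mm, so the bar is on its stop, as the picture shows. Next, the pin.

```bash
cat > pin.py <<'E'
from h import *
rack,p2,fx=pickle.load(open("poses.pkl","rb"))
T=lambda x,z:tool(fx,(x,0,z),0)
r.servo_line(tool(fx,(0,-20,110))[0],speed=.2)
P,o=T(-163,110); r.reach(P,o); print(r.sense()["orientation"].round(1))
r.servo_line(T(-163,47)[0],speed=.15); st("down")
for x in (-148,-140,-130,-120,-110,-100,-90,-80,-74,-70,-68,-67,-66,-65,-64,-63,-62):
    r.servo_line(T(x,47)[0],speed=.08); s=st(x); f=s["contact_force"]
    a=place(np.r_[0,0,0,-fx[3]],f)[0]
    if a[0]<-12: print("stop",a); break
E
python3 pin.py
```

```text
[180.    0.  -14.9]
down 32.78 [0.4326 0.0477 0.2294] F [-0.4  0.2  0.2] open 0.0004 gf 0.0
-148 33.12 [0.4472 0.0438 0.23  ] F [-0.7 -0.4 -0.2] open 0.0005 gf 0.0
-140 33.37 [0.4546 0.0418 0.2292] F [-0.2  0.2 -0.7] open 0.0007 gf 0.0
-130 33.64 [0.4643 0.0392 0.229 ] F [ 0.2  0.2 -0.3] open 0.0005 gf 0.0
-120 33.92 [0.474  0.0366 0.229 ] F [-0.7  0.2 -0. ] open 0.0004 gf 0.0
-110 34.19 [0.4836 0.034  0.229 ] F [-0.1 -1.   1.2] open 0.0002 gf 0.0
-100 34.47 [0.4933 0.0314 0.2289] F [ 0.3 -0.5 -0.1] open 0.001 gf 0.0
-90 34.74 [0.503  0.0288 0.229 ] F [ 0.  -0.6  0.4] open 0.0005 gf 0.0
-80 35.02 [0.5126 0.0262 0.2289] F [ 0.4 -0.7 -0.5] open 0.0008 gf 0.0
-74 35.27 [0.5185 0.0247 0.229 ] F [-0.3 -0.6 -0.4] open 0.0004 gf 0.0
-70 35.52 [0.5224 0.0236 0.229 ] F [ 0.2 -0.3 -0.7] open 0.0006 gf 0.0
-68 35.77 [0.5242 0.0232 0.229 ] F [-0.8 -0.2  0.8] open 0.0004 gf 0.6
-67 36.02 [0.5248 0.0231 0.2289] F [-5.3  0.8  2.7] open 0.0001 gf 2.6
-66 36.27 [0.5252 0.023  0.229 ] F [-8.5  2.6  5.4] open 0.0005 gf 4.9
-65 36.52 [0.5256 0.0229 0.229 ] F [-14.3   2.4   7.3] open 0.0007 gf 7.1
stop [-14.44578081  -1.41724625   7.30606666]
```

Contact came at x ≈ -67.5, which is where the head should seat. I'll back off, retreat and check.

Run:
```python
from h import *
rack,p2,fx=pickle.load(open("poses.pkl","rb"))
r.servo_line(tool(fx,(-100,0,47),0)[0],speed=.15)
r.servo_line(tool(fx,(-130,0,200),0)[0],speed=.25)
r.reach([.36,.2,.42],[180,0,75]); st("away")
s=snap("side","s10");t=snap("top","t10")
c=np.zeros((560,800,3),np.uint8)
c[:560,:430]=cv2.resize(s["frame"][190:350,245:368],(430,560)); c[:300,430:]=cv2.resize(t["frame"][165:265,295:418],(370,300))
cv2.imwrite("pics/c7.png",c[:,:,::-1])
```

```text
away 38.75 [0.3604 0.1999 0.4187] F [ 0.3 -1.4 -0.2] open 0.0006 gf 0.0
```

View pics/c7.png

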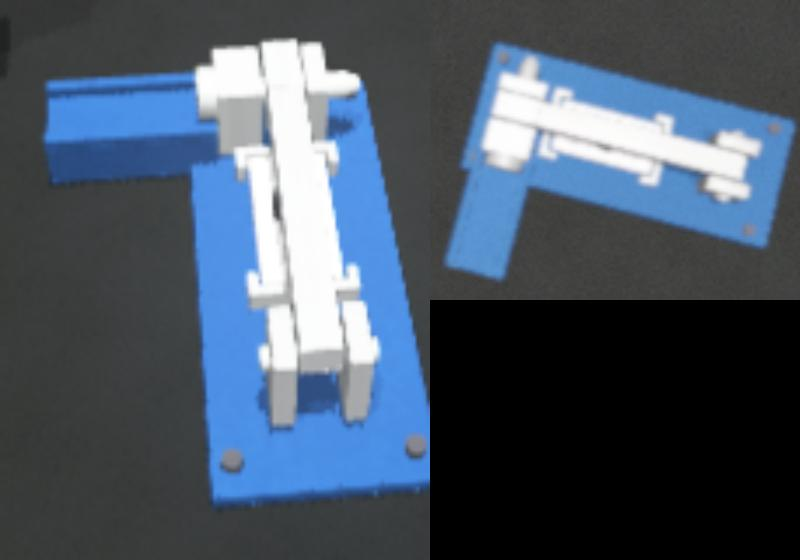

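The pin's head is against the near cheek at (205,90), its nose shows beyond the far cheek at (345,83), the bar is down and the plate is in the pocket.

```bash
python3 -c "
from station import r
print(r.hand_in())"
```

```text
the job is handed in; nothing more can be done
None
```

I handed the job in at about 39 s: the plate is flat in the pocket, the bar is on its stop, and the pin's head is against the fork; I didn't touch the wrench, coupling or tray.

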